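# Open the bead drawer and hold its sliding tray at the click

### The arm

A 6-joint arm with a two-finger parallel gripper is mounted at the origin on the work surface. World frame = base frame: x ahead of the robot, y to its left, z up, the work surface at z = 0. Lengths are in mm, angles in rad, forces in N, time in s.
With the tool pointing down it reaches from about 350 to 775 mm from the base axis. Payload 7.3 kg.
Tool frame: the origin (TCP) lies midway between the tips of the shut fingers; the grasp point (between the pads) lies bot.tcp_to_grasp behind it (bot.tcp_to_grasp is the distance from the TCP to the grasp point, in mm); z points along the fingers, y is the direction in which the jaws open and shut (so a half turn about z gives the same grasp; the last joint's range is limited). The gripper opens to 92 mm and grips with 3 to 60 N. Pads are 19 mm wide; open, the fingers measure 130 mm over their backs; the gripper's body (75 mm by 190 mm) begins 47 mm behind the grasp point.
Start: joints at [-1.435, 0.342, 1.524, -0, 1.275, -0.146], TCP at [146.017, -504.305, 226.741] pointing down, gripper open.
Joint ranges: [-2.53, 2.53], [-0.77, 2.02], [0.04, 2.7], [-1, 4.14], [0.28, 2.66], [-3.11, 3.11]. Speed limits (rad/s): [2.57, 2.57, 3.14, 3.14, 3.14, 3.14].

### API

Orientations are given as [roll, pitch, yaw] about the fixed x, y, z axes, in that order (R = Rz(yaw) Ry(pitch) Rx(roll)).
In Python, from plant import bot gives the robot as it stands.
- The arm moves only by the shell command python3 -m inch 'ROWS'. ROWS is JSON, one flat list of numbers, 7 for each row, row after row: the shift along the world's x, y, z in cm, then the turn, a rotation vector about the world's x, y, z in degrees, then the gripper command: -1 is shut, 1 is fully open, values between are in proportion. In form: [tx, ty, tz, ax, ay, az, fingers, tx, ty, tz, ax, ay, az, fingers, ...]. A call has exactly 5 rows; each row is the pose to reach, as a shift and turn from the pose measured when the call began; what a row does not reach only later rows make up. A row lasts 1/10 s, in which the tool goes at most 50 mm and 8.59 degrees, less where a joint would pass 70% of its speed; a pose out of reach is approached as far as the arm can. A call with a gripper value outside its range is refused whole. The fingers move at their own pace and stop on an object; the grip force is fixed at half the most. Time passes only in rows, so rows that repeat a pose let the fingers close, or fill a call up. It gives the time, the measured TCP pose, the force and the opening at its end, in the units of the state.
- bot.get_obs(): the state, without advancing time (a new reading comes with each control period).
- bot.capture(name): name is "side" or "top" or "wrist"; returns the picture (384x512x3 uint8, red, green, blue); there is no depth.
- bot.calibration(name): a dict with "fx", "fy", "cx", "cy" (pixels), "k1" (the pictures are not rectified: a ray, as slopes to the right and down, at radius r is drawn at 1 + k1 r^2 times it, then the intrinsics apply), "cam_to_world" (4x4, takes a point from camera to world coordinates). Camera axes: x right, y down, z forward; pixel columns grow to the right and rows downward; lengths in mm; the calibration is good to about 2 mm. A picture is of the moment at which its call begins: read the wrist's pose just before it. calibration takes no time and is no camera call; for the wrist camera it gives the pose at the moment of the call.
- bot.close_job(): hands the job in, once; it reports no verdict.
The state is a dict: "time": time; "joint_positions": joint angles; "dq": joint speeds; "tau": joint torques, N m; "tool_pos": TCP position; "tcp_rot": TCP orientation; "contact_force": force on the tool from outside, world axes, zero at the start; "moment": the same for the moment, N m; "grip_width": finger opening in mm.
Only numpy, scipy, OpenCV 4.12 (cv2) and the standard library are available. Lean on these libraries where they do the work, as an engineer would, in place of code of your own. Each camera call takes 0.05 s, during which the arm holds its last target.

### The job

Pull the bead cabinet's drawer out to its stop, then take the white tray in it by its red tab and slide it to the cabinet's +y side (your left as the robot looks at it) until you feel its sprung ball drop into the notch of the rail. Do not run it on to the far end, and leave the other things where they are. Finish with the drawer still out and the red tab still pinched in the fingers, holding the tray at rest in the notch: do not let go.

Things in the scene. Friction and masses are not known exactly. Their poses are not given: they have to be found in the camera images.
- cab: pale wooden bead cabinet, fixed to the table, 200 mm deep (x), 340 mm wide (y), 130 mm high, with one drawer at the top and open pigeonholes below. Origin: centre of its underside; its x axis points from the front to the back (away from the robot), y to the left as the robot sees it, z up. Yaw varies
- drawer_handle (a point): middle of the drawer's steel bar handle: round, 10 mm thick, 110 mm long along the cabinet's y, 95 mm above the table, 35 mm below the cabinet's top. Its middle line is 42 mm in front of the drawer's face (37 mm clear behind the bar); posts 45 mm to either side of the middle join it to the face. Axes as the cabinet's; moves with the drawer
- drawer (a joint): how far the drawer is pulled out (m), 0 shut to 0.130 at its stop; it opens along the cabinet's -x, towards the robot. It starts shut or up to 20 mm ajar, slides with about 2 N of friction and stays where it is left
- tray (a joint): how far the white tray has slid (m) along the cabinet's +y in the drawer, 0 to 0.150 (far end); starts between 0 and 0.025; about 1 N of friction. The tray is 105 mm (x) by 130 mm (y); its floor is 80 mm, its wall tops 96 mm, the drawer's side walls 107 mm and its front 119 mm above the table
- tab: red grip tab standing in the middle of the tray: 34 mm along the cabinet's x, 10 mm thick along its y, 36 mm high. Origin: centre of its underside, 80 mm above the table (top at 116 mm); axes as the cabinet's. 56 mm free to either side in y before the tray's end walls. Under the cabinet's top until the drawer is out; then 65 mm or so in front of the cabinet's front edge
- jar: amber glass jar with a black cap, 52 mm across, 55 mm high, standing on top of the cabinet; origin: centre of its underside. To be left alone
- cup: white paper cup, 80 mm across, 90 mm high, on the table; origin: centre of its underside. To be left alone
- tub: clear plastic bowl, 130 mm across, 60 mm high, on the table; origin: centre of its underside. To be left alone
- spool: copper wire spool, 52 mm across, 32 mm high, on the table; origin: centre of its underside. To be left alone
- pliers: red-handled pliers lying flat, about 130 mm long and 10 mm high; origin: at the pivot, on the table. To be left alone
- pendant_a: wooden pendant disc, 40 mm across, 6 mm thick, flat on the table; origin: centre of its underside. To be left alone
- pendant_b: second wooden pendant disc, the same as pendant_a. To be left alone
- detent_ball (a joint): how far the sprung 8 mm steel ball (on a plunger in an arm at the back of the tray) has dropped (m): about 0.0008 on the flat rail, 0.005 fully in the notch, over 0.0025 within 3 mm of its middle. Within some 5 mm of the middle it draws the tray to the middle with up to 6 N; sliding on past the middle thus meets a resistance of 5 to 9 N for 3 mm, which is gone 6 mm past it
- rail (a point): middle of the steel rail behind the tray in the drawer, on its top face, 84 mm above the table; the rail is 300 mm long along the cabinet's y. The notch is the 12 mm gap between two small brass plates on it; it lies anywhere from 0.070 to 0.120 of the tray's travel (tray), different each time. The ball rides 64 mm behind the tab, at the same y. Moves with the drawer

How it is judged:
By the outcome, as a careful person would: the job done as asked, in the order asked, and still so for the second after the job is handed in, while the arm keeps its last pose, push and grip.
It also fails if it takes over 72 s, if anything falls off the work surface, if the arm or the gripper's body presses on something with over 40 N, if the wrist force passes 120 N, or if a joint passes its speed limit or range.

## Working session

There is one attempt and no reset: what is moved stays moved. The work goes in short steps, Python scripts to look and compute and a shell command to move; the robot and the scene stay as the last step left them, time stands still between calls to the robot, and variables do not carry over. Pictures are saved under pics/ and viewed, and the job is handed in when it is done.

```bash
ls; mkdir -p pics; python3 - <<'E'
from plant import bot
import cv2
print(bot.get_obs(), bot.tcp_to_grasp)
for n in ("side","top"):
    im=bot.capture(n); cv2.imwrite(f"pics/{n}0.png",im[:,:,::-1]); print(n,bot.calibration(n))
E
```

```text
pics
{'time': 0.0, 'joint_positions': array([-1.43499154e+00,  3.42726922e-01,  1.52501081e+00, -2.45447028e-05,
        1.27539693e+00, -1.45989555e-01]), 'dq': array([ 1.90106193e-03,  3.77017954e-04, -3.58343860e-04,  4.12813940e-05,
       -1.08850387e-03, -1.40130032e-03]), 'tau': array([ 2.15792687e-03, -4.31243241e+01, -2.44216830e+01,  7.19082006e-02,
        5.59119531e-02, -1.11257125e-04]), 'tool_pos': array([ 145.95577379, -503.88156434,  226.04494954]), 'tcp_rot': array([-3.14006363e+00, -2.01097508e-04,  2.81801354e-01]), 'contact_force': array([ 0.24322722,  1.00800814, -0.5366313 ]), 'moment': array([-0.04924402,  0.0273184 ,  0.01079969]), 'grip_width': 91.64320358985634} 18.8
side {'fx': 490.6814761711868, 'fy': 490.6814761711868, 'cx': 250.4842170888416, 'cy': 187.21278593286948, 'k1': -0.0367706662779962, 'cam_to_world': array([[ 8.44031324e-01, -3.79850977e-01,  3.78582038e-01,
        -4.84736015e+01],
       [-5.36271864e-01, -6.04189567e-01,  5.89378872e-01,
        -9.54875189e+02],
       [ 4.85917749e-03, -7.00477124e-01, -7.13658312e-01,
         1.26661752e+03],
       [ 0.00000000e+00,  0.00000000e+00,  0.00000000e+00,
         1.00000000e+00]])}
top {'fx': 364.21854908550796, 'fy': 364.21854908550796, 'cx': 255.71833609562805, 'cy': 186.3116466190621, 'k1': -0.09108357055227471, 'cam_to_world': array([[ 2.72852434e-02, -9.90487015e-01,  1.34873973e-01,
         3.88076449e+02],
       [-9.99559569e-01, -2.86090203e-02, -7.88615428e-03,
         1.95809247e+01],
       [ 1.16697457e-02, -1.34599395e-01, -9.90831378e-01,
         1.22874220e+03],
       [ 0.00000000e+00,  0.00000000e+00,  0.00000000e+00,
         1.00000000e+00]])}
```

View pics/side0.png

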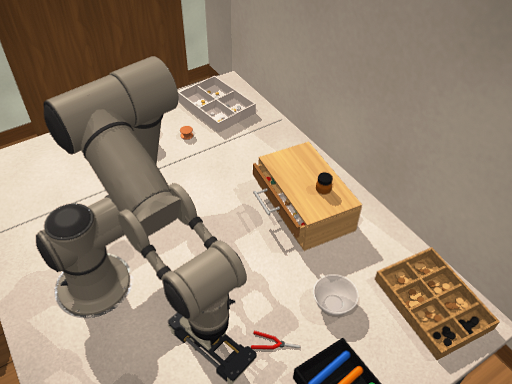

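View pics/top0.png

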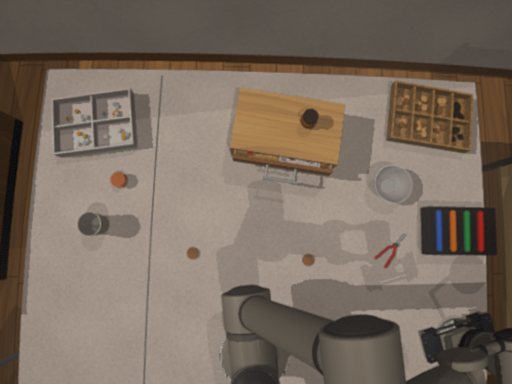

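```bash
cat > h.py <<'E'
import numpy as np, cv2
from plant import bot
def KD(c): return np.array([[c['fx'],0,c['cx']],[0,c['fy'],c['cy']],[0,0,1]]),np.array([c['k1'],0,0,0.])
def px2w(c,u,v,z):
    K,D=KD(c); p=cv2.undistortPoints(np.array([[[u,v]]],float),K,D)[0,0]
    T=c['cam_to_world']; d=T[:3,:3]@np.array([p[0],p[1],1]); o=T[:3,3]
    return o+d*(z-o[2])/d[2]
def w2px(c,P):
    K,D=KD(c); T=np.linalg.inv(c['cam_to_world']); 
    return cv2.projectPoints(np.array(P,float).reshape(-1,1,3),cv2.Rodrigues(T[:3,:3])[0],T[:3,3],K,D)[0][:,0]
E
python3 - <<'E'
import cv2
im=cv2.imread('pics/top0.png'); cv2.imwrite('pics/top0c.png',cv2.resize(im[20:220,150:400],None,fx=3,fy=3,interpolation=cv2.INTER_CUBIC))
E
```

```text
(no output)
```

View pics/top0c.png

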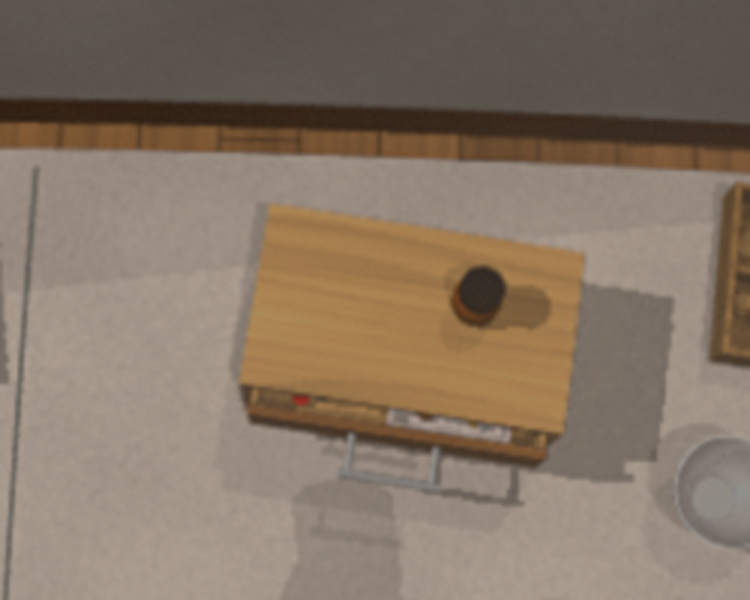

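The top view shows the cabinet with its top corners at crop pixels (268,205), (583,253), (562,434) and (241,385). The handle bar runs from (342,474) to (438,487). The white tray is on the right side of the drawer, which is slightly ajar.

```bash
python3 - <<'E'
from h import *
c=bot.calibration("top")
f=lambda u,v,z:px2w(c,150+(u-1)/3,20+(v-1)/3,z)
C=[f(*p,130) for p in [(268,205),(583,253),(562,434),(241,385)]]
for p in C: print(p.round(1))
print([np.linalg.norm(C[i]-C[(i+1)%4]).round(1) for i in range(4)])
for a,b in((0,1),(3,2),(3,0),(2,1)):
    d=C[b]-C[a]; print(np.degrees(np.arctan2(d[1],d[0])))
cen=np.mean(C,0);print('cen',cen)
for p in [(342,474),(438,487)]: print('h',f(*p,98).round(1))
for p in [(388,415),(510,440)]: print('tray',f(*p,96).round(1))
for p in [(302,400)]: print('red',f(*p,110).round(1))
# pendants etc
for n,u,v in(('pA',308,260),('pB',193,253),('pl',385,255)): print(n,px2w(c,u,v,5).round(0))
E
```

```text
[851.6  72.6 130. ]
[ 810.1 -262.9  130. ]
[ 613.5 -238.6  130. ]
[654.8  93.6 130. ]
[np.float64(338.1), np.float64(198.2), np.float64(334.8), np.float64(198.0)]
-97.05101943159804
-97.0895264597024
-6.0709935539333175
-7.044362187692047
cen [732.51818324 -83.84772521 130.        ]
h [570.1 -13.7  98. ]
h [ 559.3 -114.7   98. ]
tray [635.2 -60.9  96. ]
tray [ 612.2 -190.9   96. ]
red [645.4  30.5 110. ]
pA [ 313. -171.    5.]
pB [325. 212.   5.]
pl [ 334. -432.    5.]
```

```bash
python3 -m inch '[10,10,0,0,0,20,-0.26,20,20,0,0,0,40,-0.26,30,30,-2,0,0,66.9,-0.26,41.9,44,-5,0,0,66.9,-0.26,41.9,44,-5,0,0,66.9,-0.26]'
```

```text
time: 0.6
tool_pos: [320.8, -323.9, 212.8]
tcp_rot: [-3.14, -0.0, 1.038]
contact_force: [0.7, -1.4, -0.6]
grip_width: 56.1
```

```bash
python3 -m inch '[24.4,26,-3.5,0,0,23.5,-0.26,24.4,26,-3.5,0,0,23.5,-0.26,24.4,26,-3.5,0,0,23.5,-0.26,24.4,26,-3.5,0,0,23.5,-0.26,24.4,26,-3.5,0,0,23.5,-0.26]'; python3 -m inch '[6,8,0,0,0,0,-0.26,6,8,0,0,0,0,-0.26,6,8,0,0,0,0,-0.26,6,8,0,0,0,0,-0.26,6,8,0,0,0,0,-0.26]'
```

```text
time: 1.1
tool_pos: [490.9, -142.1, 188.2]
tcp_rot: [-3.14, -0.0, 1.448]
contact_force: [-0.0, -1.4, -0.7]
grip_width: 34.0
time: 1.6
tool_pos: [550.1, -62.7, 187.8]
tcp_rot: [-3.139, 0.0, 1.447]
contact_force: [-0.5, 0.5, 0.5]
grip_width: 34.1
```

```bash
python3 -m inch '[1.5,-0.1,-1,0,0,0,-0.26,1.5,-0.1,-1,0,0,0,-0.26,1.5,-0.1,-1,0,0,0,-0.26,1.5,-0.1,-1,0,0,0,-0.26,1.5,-0.1,-1,0,0,0,-0.26]'; python3 - <<'E'
from h import *
c=bot.calibration("wrist"); im=bot.capture("wrist"); print(c,bot.get_obs()['tool_pos'])
cv2.imwrite('pics/w1.png',im[:,:,::-1])
np.save('cw1.npy',c,allow_pickle=True)
print(w2px(c,[[565,-64,100],[570,-14,100],[559,-115,100],[634.2,-72.5,130]]))
E
```

```text
time: 2.1
tool_pos: [564.8, -64.1, 178.3]
tcp_rot: [-3.139, 0.0, 1.447]
contact_force: [1.5, -0.1, 0.1]
grip_width: 33.9
{'fx': 279.9287364241327, 'fy': 279.9287364241327, 'cx': 253.10619424847795, 'cy': 184.43207995988445, 'k1': -0.06284428847181142, 'cam_to_world': array([[ 9.92362537e-01, -1.16831196e-01, -3.95861887e-02,
         5.76475238e+02],
       [-1.23313150e-01, -9.47967122e-01, -2.93516956e-01,
         1.65037082e+01],
       [-3.23446836e-03,  2.96156729e-01, -9.55133881e-01,
         3.37381856e+02],
       [ 0.00000000e+00,  0.00000000e+00,  0.00000000e+00,
         1.00000000e+00]])} [564.90822812 -64.0142846  178.31893247]
[[252.33321224 192.63848127]
 [250.8603575  136.31820123]
 [252.73072067 243.6135093 ]
 [339.49917114 204.75004175]]
```

View pics/w1.png

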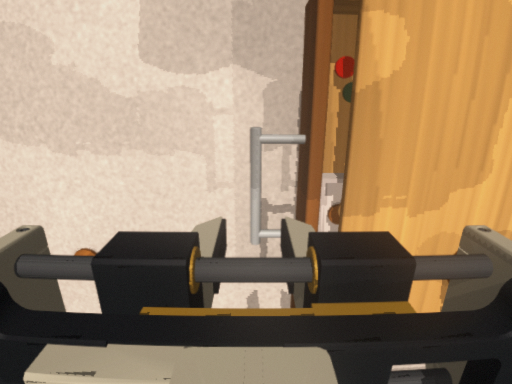

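```bash
python3 - <<'E'
from h import *
c=np.load('cw1.npy',allow_pickle=True).item()
for p in [(255.5,128),(255,245)]: print(px2w(c,*p,97).round(1))
for p in [(354,210),(370,60)]: print('edge',px2w(c,*p,130).round(1))
for p in [(301,200),(306,60)]: print('face',px2w(c,*p,119).round(1))
E
```

```text
[574.7  -7.9  97. ]
[ 560.8 -118.4   97. ]
edge [645.8 -78.5 130. ]
edge [659.8  32.8 130. ]
face [605.3 -68.9 119. ]
face [617.3  38.7 119. ]
```

```bash
python3 -m inch '[0.3,0.1,-3,0,0,0,-0.26,0.3,0.1,-7,0,0,0,-0.26,0.3,0.1,-10,0,0,0,-0.26,0.3,0.1,-10,0,0,0,-0.26,0.3,0.1,-10,0,0,0,-0.26]'
```

```text
time: 2.65
tool_pos: [568.1, -63.0, 78.9]
tcp_rot: [-3.139, 0.0, 1.447]
contact_force: [0.1, 0.8, -0.6]
grip_width: 33.9
```

```bash
python3 -m inch '[0,0,0,0,0,0,-1,0,0,0,0,0,0,-1,0,0,0,0,0,0,-1,0,0,0,0,0,0,-1,0,0,0,0,0,0,-1]'
```

```text
time: 3.15
tool_pos: [568.4, -63.1, 79.9]
tcp_rot: [-3.141, 0.0, 1.447]
contact_force: [-3.0, -0.4, 5.4]
grip_width: 8.9
```

```bash
python3 -m inch '[-1,0.12,-0.2,0,0,0,-1,-3,0.37,-0.2,0,0,0,-1,-5,0.61,-0.2,0,0,0,-1,-7,0.86,-0.2,0,0,0,-1,-9,1.1,-0.2,0,0,0,-1]'
```

```text
time: 3.65
tool_pos: [480.6, -52.0, 79.9]
tcp_rot: [3.135, 0.0, 1.447]
contact_force: [4.7, 3.6, 9.6]
grip_width: 8.5
```

```bash
python3 -m inch '[-0.4,0.05,0,0,0,0,-1,-0.8,0.1,0,0,0,0,-1,-1.2,0.15,0,0,0,0,-1,-1.6,0.2,0,0,0,0,-1,-2,0.25,0,0,0,0,-1]'
```

```text
time: 4.15
tool_pos: [461.1, -49.4, 80.0]
tcp_rot: [3.134, -0.0, 1.446]
contact_force: [2.7, 1.6, 0.2]
grip_width: 9.0
```

```bash
python3 -m inch '[-0.4,0.05,0,0,0,0,-1,-0.8,0.1,0,0,0,0,-1,-1.2,0.15,0,0,0,0,-1,-1.2,0.15,0,0,0,0,-1,-1.2,0.15,0,0,0,0,-1]'
```

```text
time: 4.65
tool_pos: [453.8, -48.5, 80.1]
tcp_rot: [3.124, -0.0, 1.446]
contact_force: [20.6, 3.5, -18.0]
grip_width: 8.9
```

```bash
python3 -m inch '[0.1,0,0,0,0,0,-1,0.1,0,0,0,0,0,-0.3,0.1,0,0,0,0,0,-0.3,0.1,0,0,0,0,0,-0.3,0.1,0,0,0,0,0,-0.3]'
```

```text
time: 5.15
tool_pos: [454.5, -48.6, 80.1]
tcp_rot: [3.124, -0.0, 1.446]
contact_force: [-0.4, -0.4, -0.1]
grip_width: 31.2
```

```bash
python3 -m inch '[0,0,3,0,0,0,-0.3,0,0,8,0,0,0,-0.3,0,0,12,0,0,0,-0.3,-3,0,16,0,0,0,0,-3,0,16,0,0,0,0]'; python3 - <<'E'
from h import *
c=bot.calibration("wrist"); im=bot.capture("wrist"); cv2.imwrite('pics/w2.png',im[:,:,::-1])
np.save('cw2.npy',c,allow_pickle=True)
im=bot.capture("top");cv2.imwrite('pics/top2c.png',cv2.resize(im[80:240,200:360,::-1],None,fx=3.5,fy=3.5,interpolation=cv2.INTER_CUBIC))
E
```

```text
time: 5.65
tool_pos: [424.5, -48.9, 245.0]
tcp_rot: [3.116, 0.002, 1.446]
contact_force: [0.4, 0.5, -1.0]
grip_width: 43.1
```

View pics/w2.png

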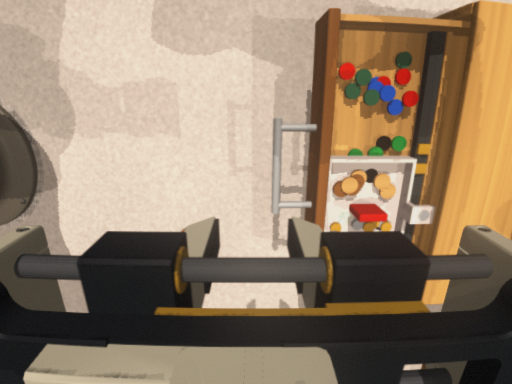

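View pics/top2c.png

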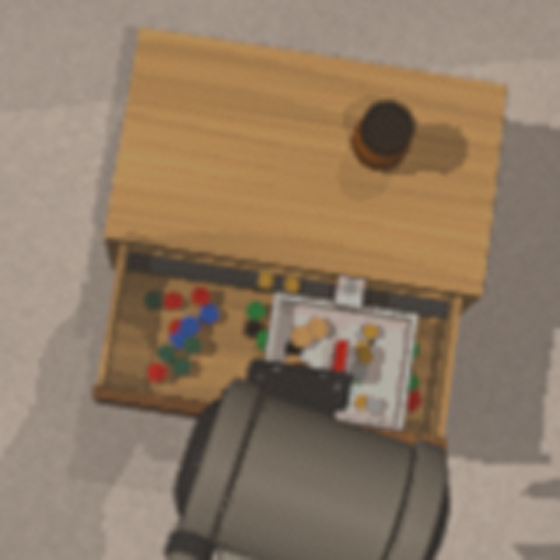

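```bash
python3 - <<'E'
import cv2
im=cv2.imread('pics/w2.png'); cv2.imwrite('pics/w2c.png',cv2.resize(im[125:240,310:450],None,fx=5,fy=5,interpolation=cv2.INTER_CUBIC))
E
```

```text
(no output)
```

View pics/w2c.png

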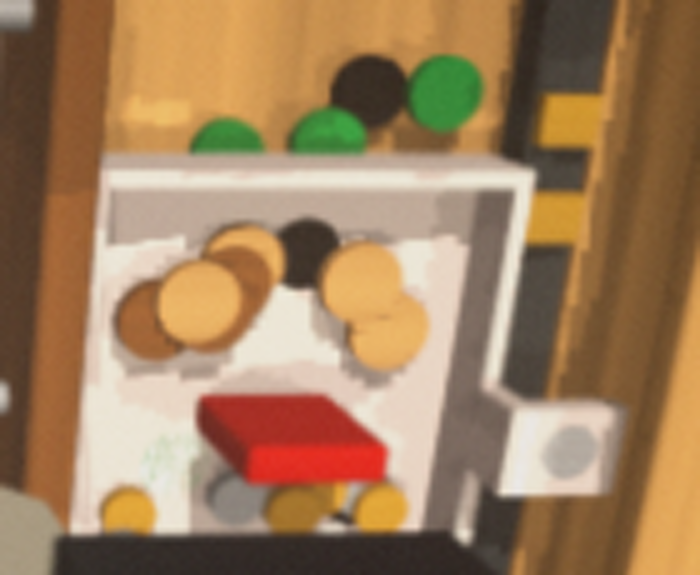

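```bash
python3 - <<'E'
from h import *
c=np.load('cw2.npy',allow_pickle=True).item()
ct=bot.calibration('top')
f=lambda u,v,z:px2w(c,310+(u-2)/5,125+(v-2)/5,z)
g=lambda u,v,z:px2w(ct,200+(u-1.2)/3.5,80+(v-1.2)/3.5,z)
a=np.radians(-7.1); X=np.array([np.cos(a),np.sin(a)]);Y=np.array([-X[1],X[0]])
for n,P in {'tabA':f(250,443,116),'tabB':f(388,445,116),'tab':f(317,463,116),'gapHi':f(567,147,88),'gapLo':f(557,192,88),'ballarm':f(572,450,112),'notch':f(562,169.5,88),
 'tabtop':g(341,354,116),'notchtop':g(278.5,281,88),'ht1':px2w(c,277,120,97),'ht2':px2w(c,276,212,97)}.items():
  print(n,P.round(1),'cab x,y',(P[:2]@X).round(1),(P[:2]@Y).round(1))
E
```

```text
tabA [ 543.6 -107.4  116. ] cab x,y 552.7 -39.4
tabB [ 576.  -112.6  116. ] cab x,y 585.5 -40.5
tab [ 559.3 -114.7  116. ] cab x,y 569.1 -44.7
gapHi [632.8 -55.3  88. ] cab x,y 634.7 23.4
gapLo [630.8 -66.1  88. ] cab x,y 634.1 12.4
ballarm [ 623.3 -122.4  112. ] cab x,y 633.6 -44.4
notch [631.8 -60.7  88. ] cab x,y 634.4 17.9
tabtop [ 560.5 -116.9  116. ] cab x,y 570.6 -46.7
notchtop [630.6 -62.3  88. ] cab x,y 633.5 16.1
ht1 [462.1   5.4  97. ] cab x,y 457.9 62.5
ht2 [ 450.3 -101.1   97. ] cab x,y 459.3 -44.6
```

```bash
python3 - <<'E'
from h import *
from scipy.spatial.transform import Rotation as R
o=bot.get_obs(); print(o['tool_pos'],o['tcp_rot'],o['joint_positions'])
cur=R.from_euler('xyz',o['tcp_rot']); des=R.from_euler('xyz',[np.pi,0,np.radians(172.9)])
print(np.degrees((des*cur.inv()).as_rotvec()))
ct=bot.calibration('top'); P=px2w(ct,200+387/3.5,80+120/3.5,185); print('jar',P)
E
```

```text
[424.42596348 -48.66001819 240.86777703] [3.12164968e+00 3.83435760e-04 1.44521290e+00] [-0.29623155  0.13691306  1.75946941  0.00319746  1.22549334 -0.17170457]
[-0.75969728  1.01732588 90.09192399]
jar [ 752.51726884 -147.01608503  185.        ]
```

```bash
python3 -m inch '[3,-1.5,-0.5,-0.8,1,20,-0.1,6,-3,-1,-0.8,1,40,-0.1,9,-5,-3,-0.8,1,60,-0.1,12,-6,-5,-0.8,1,80,-0.1,13.6,-6.7,-7,-0.8,1,90,-0.1]'; python3 -m inch '[0,0,0,0,0,0,-0.13,0,0,0,0,0,0,-0.13,0,0,0,0,0,0,-0.13,0,0,0,0,0,0,-0.13,0,0,0,0,0,0,-0.13]'
```

```text
time: 6.25
tool_pos: [561.8, -116.4, 167.3]
tcp_rot: [3.139, 0.005, 2.201]
contact_force: [0.3, 0.3, -0.7]
grip_width: 41.0
time: 6.75
tool_pos: [561.7, -116.2, 168.5]
tcp_rot: [3.138, 0.006, 2.2]
contact_force: [-0.1, 0.4, 0.3]
grip_width: 39.9
```

```bash
python3 -m inch '[0,0,0,0,0,46.8,-0.13,0,0,0,0,0,46.8,-0.13,0,0,0,0,0,46.8,-0.13,0,0,0,0,0,46.8,-0.13,0,0,0,0,0,46.8,-0.13]'; python3 -m inch '[-0.2,0.1,0,0,0,4,-0.13,-0.2,0.1,-1,0,0,4,-0.13,-0.2,0.1,-1,0,0,4,-0.13,-0.2,0.1,-1,0,0,4,-0.13,-0.2,0.1,-1,0,0,4,-0.13]'; python3 - <<'E'
from h import *
c=bot.calibration("wrist"); o=bot.get_obs(); im=bot.capture("wrist"); cv2.imwrite('pics/w3.png',im[:,:,::-1])
np.save('cw3.npy',c,allow_pickle=True); print(o['tool_pos'],o['tcp_rot'])
print(w2px(c,[[560,-115.5,116],[631.2,-61.5,86]]))
E
```

```text
time: 7.25
tool_pos: [561.7, -116.1, 169.4]
tcp_rot: [3.138, 0.007, 2.956]
contact_force: [0.8, -0.3, 0.1]
grip_width: 39.7
time: 7.75
tool_pos: [559.8, -115.1, 159.4]
tcp_rot: [3.138, 0.007, 3.025]
contact_force: [0.1, 0.1, 0.2]
grip_width: 39.6
[ 559.75500663 -115.08452352  159.43765695] [3.13843885 0.00749446 3.02521861]
[[250.9184389  204.75348029]
 [316.08931901 255.79632998]]
```

View pics/w3.png

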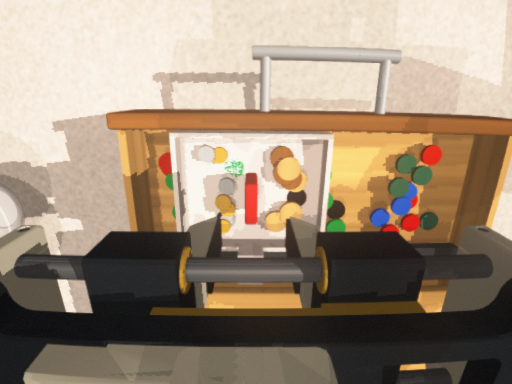

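The tab shows at (251,200), centred between the fingers at u≈220 and 287, and this agrees with the predicted (251,205). Next I'll lower the gripper and pinch the tab.

```bash
python3 -m inch '[0,-0.05,-3,0,0,0,-0.13,0,-0.05,-5,0,0,0,-0.13,0,-0.05,-7,0,0,0,-0.13,0,-0.05,-7,0,0,0,-0.13,0,-0.05,-7,0,0,0,-0.13]'; python3 - <<'E'
from h import *
im=bot.capture("wrist"); cv2.imwrite('pics/w4.png',im[:,:,::-1])
E
```

```text
time: 8.3
tool_pos: [560.0, -115.7, 89.8]
tcp_rot: [3.138, 0.008, 3.025]
contact_force: [0.0, -0.2, -0.2]
grip_width: 39.7
```

View pics/w4.png

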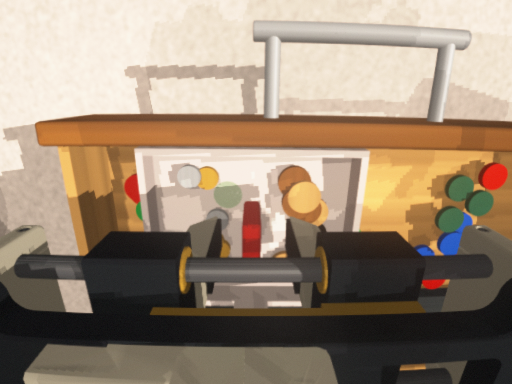

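The tab at (251,230) sits between the fingers, so I'll close them.

```bash
python3 -m inch '[0,0,0,0,0,0,-1,0,0,0,0,0,0,-1,0,0,0,0,0,0,-1,0,0,0,0,0,0,-1,0,0,0,0,0,0,-1]'
```

```text
time: 8.85
tool_pos: [560.6, -116.0, 90.9]
tcp_rot: [3.139, 0.01, 3.025]
contact_force: [-0.6, -0.9, 2.3]
grip_width: 9.9
```

```bash
python3 -m inch '[0.1,0.8,0,0,0,0,-1,0.25,2,0,0,0,0,-1,0.4,3.2,0,0,0,0,-1,0.56,4.5,0,0,0,0,-1,0.65,5.2,0,0,0,0,-1]'; python3 -m inch '[0,0,0,0,0,0,-1,0,0,0,0,0,0,-1,0,0,0,0,0,0,-1,0,0,0,0,0,0,-1,0,0,0,0,0,0,-1]';  python3 - <<'E'
from h import *
c=bot.calibration("wrist"); o=bot.get_obs(); im=bot.capture("wrist"); cv2.imwrite('pics/w5.png',im[:,:,::-1])
im=bot.capture("side"); cv2.imwrite('pics/s5.png',cv2.resize(im[120:260,220:380,::-1],None,fx=4,fy=4,interpolation=cv2.INTER_CUBIC))
im=bot.capture("top");cv2.imwrite('pics/t5.png',cv2.resize(im[80:240,200:360,::-1],None,fx=3.5,fy=3.5,interpolation=cv2.INTER_CUBIC))
E
```

```text
time: 9.35
tool_pos: [567.3, -64.0, 90.9]
tcp_rot: [3.14, 0.01, 3.025]
contact_force: [0.5, -4.7, -0.1]
grip_width: 9.6
time: 9.85
tool_pos: [567.3, -64.0, 90.9]
tcp_rot: [3.14, 0.01, 3.025]
contact_force: [0.9, 1.2, 0.7]
grip_width: 9.7
```

View pics/t5.png

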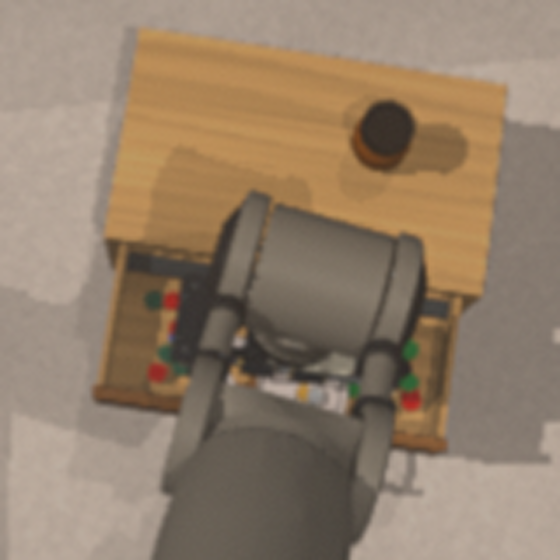

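View pics/s5.png

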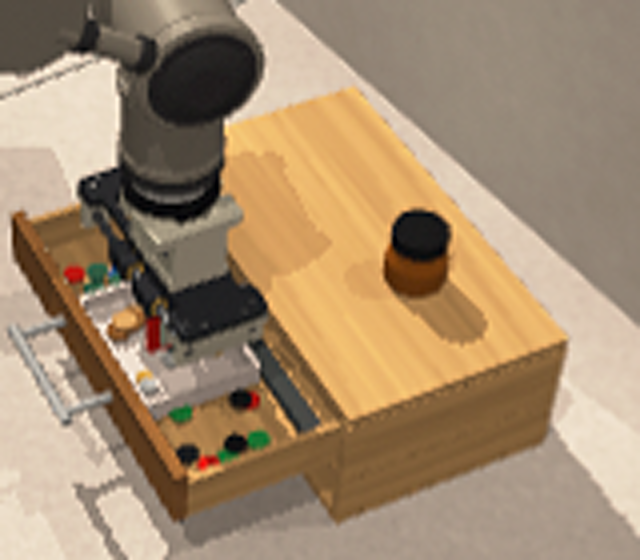

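The tray followed, with its red tab in the fingers. From here I'll creep forward and watch the force.

```bash
python3 -m inch '[0.01,0.08,0,0,0,0,-1,0.02,0.16,0,0,0,0,-1,0.03,0.24,0,0,0,0,-1,0.04,0.32,0,0,0,0,-1,0.05,0.4,0,0,0,0,-1]'
```

```text
time: 10.5
tool_pos: [567.8, -60.0, 90.9]
tcp_rot: [3.14, 0.01, 3.025]
contact_force: [0.5, -0.9, 0.0]
grip_width: 9.7
```

```bash
python3 -m inch '[0.01,0.05,0,0,0,0,-1,0.01,0.1,0,0,0,0,-1,0.02,0.15,0,0,0,0,-1,0.02,0.2,0,0,0,0,-1,0.02,0.2,0,0,0,0,-1]'
```

```text
time: 11.0
tool_pos: [568.1, -57.3, 90.9]
tcp_rot: [3.139, 0.01, 3.025]
contact_force: [1.0, 5.1, -0.7]
grip_width: 9.6
```

```bash
python3 -m inch '[0,0.04,0,0,0,0,-1,0.01,0.08,0,0,0,0,-1,0.01,0.12,0,0,0,0,-1,0.02,0.15,0,0,0,0,-1,0.02,0.15,0,0,0,0,-1]'
```

```text
time: 11.5
tool_pos: [568.3, -55.7, 90.9]
tcp_rot: [3.139, 0.01, 3.025]
contact_force: [2.1, 4.4, 0.4]
grip_width: 9.8
```

The +5 N force is drawing the tray forward, so it has entered the notch. I'll take finer steps until the force reaches zero.

```bash
python3 -m inch '[0,0.04,0,0,0,0,-1,0.01,0.08,0,0,0,0,-1,0.01,0.1,0,0,0,0,-1,0.01,0.1,0,0,0,0,-1,0.01,0.1,0,0,0,0,-1]'
```

```text
time: 12.0
tool_pos: [568.4, -54.7, 90.9]
tcp_rot: [3.139, 0.01, 3.025]
contact_force: [1.4, 3.4, -0.3]
grip_width: 9.6
```

```bash
python3 -m inch '[0,0.03,0,0,0,0,-1,0,0.05,0,0,0,0,-1,0,0.05,0,0,0,0,-1,0,0.05,0,0,0,0,-1,0,0.05,0,0,0,0,-1]'
```

```text
time: 12.5
tool_pos: [568.5, -54.3, 90.9]
tcp_rot: [3.139, 0.01, 3.025]
contact_force: [2.0, 1.9, -0.8]
grip_width: 10.2
```

```bash
python3 -m inch '[0,0.03,0,0,0,0,-1,0,0.05,0,0,0,0,-1,0,0.05,0,0,0,0,-1,0,0.05,0,0,0,0,-1,0,0.05,0,0,0,0,-1]'
```

```text
time: 13.0
tool_pos: [568.5, -54.1, 90.9]
tcp_rot: [3.139, 0.011, 3.025]
contact_force: [1.4, -0.9, -0.3]
grip_width: 9.8
```

```bash
python3 -m inch '[0,0.03,0,0,0,0,-1,0,0.05,0,0,0,0,-1,0,0.05,0,0,0,0,-1,0,0.05,0,0,0,0,-1,0,0.05,0,0,0,0,-1]'
```

```text
time: 13.5
tool_pos: [568.5, -53.9, 90.9]
tcp_rot: [3.14, 0.011, 3.025]
contact_force: [0.9, -3.4, -1.4]
grip_width: 9.7
```

```bash
python3 -m inch '[0,0.03,0,0,0,0,-1,0,0.05,0,0,0,0,-1,0,0.05,0,0,0,0,-1,0,0.05,0,0,0,0,-1,0,0.05,0,0,0,0,-1]'
```

```text
time: 14.0
tool_pos: [568.5, -53.7, 90.9]
tcp_rot: [3.14, 0.011, 3.025]
contact_force: [0.7, -5.3, -0.7]
grip_width: 9.9
```

The force has changed sign: +1.9 at y=-54.3, -0.9 at -54.1 and -5.3 at -53.7. The middle is therefore near y≈-54.2, a travel of about 62.5 mm, and the picture measurement gave 62.6. I'll ease back 0.5 mm and rest there.

```bash
python3 -m inch '[0,-0.06,0,0,0,0,-1,0,-0.06,0,0,0,0,-1,0,-0.06,0,0,0,0,-1,0,-0.06,0,0,0,0,-1,0,-0.06,0,0,0,0,-1]'; python3 - <<'E'
from h import *
F=[]
for i in range(4):
    bot.capture("side"); o=bot.get_obs(); F.append(o['contact_force'])
print(np.mean(F,0),o['tool_pos'],o['time'],o['grip_width'])
im=bot.capture("wrist"); cv2.imwrite('pics/w6.png',im[:,:,::-1])
im=bot.capture("side"); cv2.imwrite('pics/s6.png',cv2.resize(im[120:260,220:380,::-1],None,fx=4,fy=4,interpolation=cv2.INTER_CUBIC))
E
```

```text
time: 14.5
tool_pos: [568.5, -53.9, 90.9]
tcp_rot: [3.14, 0.011, 3.025]
contact_force: [0.8, -0.4, -0.5]
grip_width: 9.7
[ 1.93374822  0.75005653 -0.50925542] [568.48120708 -53.98978322  90.87451628] 14.7 9.719694156001134
```

View pics/s6.png

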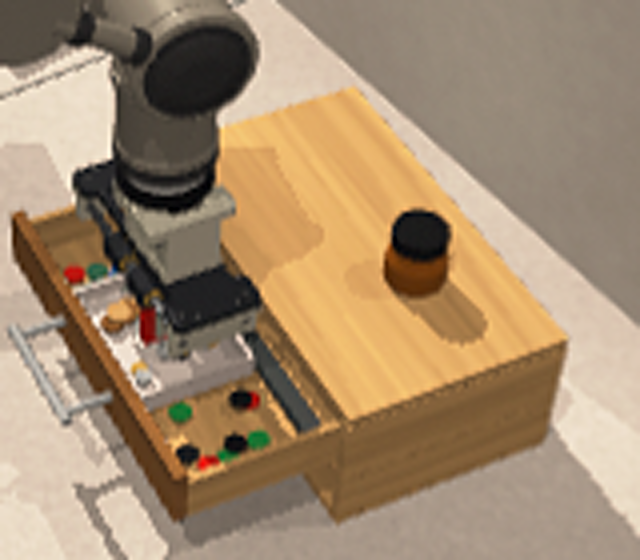

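View pics/w6.png

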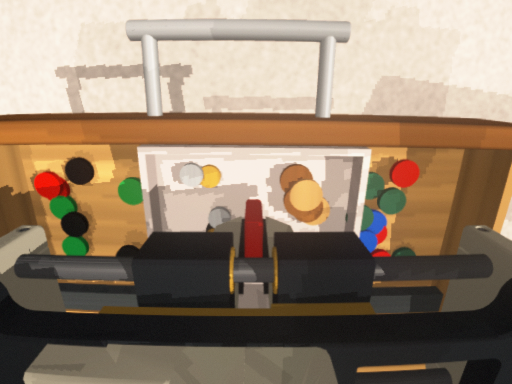

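The tab at (253,230) is still pinched and the drawer is out as before. The net force along y is about 0, so I'm handing in.

```bash
python3 - <<'E'
from plant import bot
print(bot.close_job()); o=bot.get_obs(); print(o['time'],o['tool_pos'],o['contact_force'],o['grip_width'])
E
```

```text
the job is handed in; nothing more can be done
None
the job is handed in; nothing more can be done
```

The drawer is out at its stop and the white tray is resting in the notch, with the red tab still pinched in the fingers. I handed the job in at about 14.8 s of the 72 s allowed.

- **Drawer:** I pulled it by the handle about 115 mm, until the force rose to about 20 N at the stop. The last pictures show it still out.
- **Tray:** I slid it towards +y by about 62.5 mm; the pictures had put the notch 62–63 mm away. The ball first pulled the tray forward with about 5 N. I crept on until that became a push-back of about 5 N, roughly 0.5 mm past the middle. I then eased back to near zero force.
- **Last checks:** the force along the slide was within about 1 N of zero, roughly the sensor's noise. The fingers read 9.7 mm on the 10 mm tab.
- **Other things:** the jar looked unmoved in the last side picture. I did not check the items on the table one by one, but the arm stayed well above them. No check failed or disagreed.

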